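# Load the test bay behind its lift-off guard door

## Task

Load the transmitter into the test bay: pinch the two finger tabs on top of the grey guard door together to draw its sprung hinge pins, lift the door off and stand it upright on the black rubber mat, let go of it, and then slide the sled with the transmitter in until it meets its stop. Then drop the door back between the two posts, the same way round as before, upright and seated on its sill, and let both pins spring fully out into the holes in the posts. Leave the end cap and the can beside the bay where they are.

Things in the scene. Friction and masses are not known exactly. Their poses are not given: they have to be found in the camera images.
- bay: fixed test bay on a grey base plate 360 x 200 x 12 mm. Origin: bench level, middle of the doorway; x points into the bay (roughly away from the robot), y to its left, z up. Cheeks 122 mm high at y = +86 and -86 run from x = 18 to 175; a clear hood, top at z = 126, covers x = 90 to 175.
- bay_axis (a point): centre of the doorway, 115 mm above the bench, axes as the bay's; door_axis lies here when the door is fitted. Two posts 36 x 14 mm, 139 mm high, stand at y = +87 and -87 of it (inner faces +80, -80) with flared lead-ins on top up to 155 mm, each with a 16 mm square through hole along y at this height
- bay_sill (a point): middle of the doorway on the level of the two sill pads, 20 mm above the bench, on which the fitted door's underside rests. Jambs behind the doorway (front faces 23 mm behind this point, 62 to 78 mm to either side, up to 87 mm above the bench) stop the door swinging in
- sled (a joint): travel of the sled along the bay's +x, m: 0 is fully out in front of the doorway, 0.185 is home against the stop inside the bay. Starts at 0 to 0.02; slides with about 2 N and some damping (8 N s/m) and stays where it is left. The fitted door blocks it.
- sled_handle (a point): grip point on the axis of the sled's upright black post handle (18 mm in diameter, its top 7 mm a 22 mm knob), 100 mm above the bench, 15 mm below the post's top. It lies at bay x = -140 mm + sled travel, y = 0
- sled_deck (a point): foot of that handle on the steel sled deck, whose top is 30 mm above the bench; the deck is 84 mm wide and runs from 14 mm before this point to 92 mm behind it. The transmitter, 68 mm in diameter, is fixed on it, centred 56 mm behind this point, its top 112 mm above the bench
- door: loose lift-off guard door: grey sheet-metal pan 36 mm deep (x), 150 wide (y), 110 high (z), 0.35 kg, stands by itself on its lower edge. Origin: centre of its underside; z up. Fitted, its axes are parallel to the bay's and its underside is 20 mm above the bench. Two finger tabs stand up through its open top, each joined to a sprung hinge pin.
- door_tabs (a point): grip point midway between the tabs, 137 mm above the door's underside. Tabs: plates 6 mm thick, 24 wide (x), tops at 155 mm, 62 mm over both outer faces along y. Pinched along y to both stops they are 34 mm over both and the pins are flush with the door's edges; the same grip carries the door. Spring per tab: 6 N (out) to 10 N (fully in)
- door_axis (a point): centre of the door on the line of its two steel hinge pins, 95 mm above its underside. The pins lie along y, 10 mm in diameter with round ends, and stick 14 mm out of each side edge (ends 89 mm either side of this point), entering the posts by 9 mm
- door_front (a point): middle of the door's closed front sheet (80 mm high), 18 mm to the -x side of its centre and 40 mm above its underside; it faces out of the bay, towards the sled's starting place. The other side of the pan is open
- pin_left (a joint): how far the hinge pin at the door's +y edge is drawn in, m: 0 sprung fully out, 0.014 flush with the edge
- pin_right (a joint): the same for the pin at the door's -y edge
- mat: fixed black rubber mat 150 (x) x 220 (y) x 3 mm lying on the bench to the left or right of the bay, where the door is put down; origin: centre of its underside, z up. The grey parts tray is on the other side.
- tray: fixed grey open parts tray 150 x 200 x 35 mm; origin: centre of its underside. Not needed.
- cap: bystander: aluminium end cap, 66 mm in diameter, 24 mm high, beside the bay's rear; origin: centre of its underside
- can: bystander: steel can, 60 mm in diameter, 90 mm high, beside the bay's rear; origin: centre of its underside
Things that resemble listed ones, but are neither listed nor needed, are in the scene too. What is shaped like the door but blue, green or yellow is not meant.

How it is judged:
By the outcome, as a careful person would: the job done as asked, in the order asked, and still so for the second after the job is handed in, with the robot touching nothing.
It also fails if it takes over 64 s, if anything falls off the work surface, if the arm or the gripper's body presses on something with over 40 N, if the wrist force passes 120 N, or if a joint passes its speed limit or range.

## Robot

A 6-joint arm with a two-finger parallel gripper is mounted at the origin on the work surface. World frame = base frame: x ahead of the robot, y to its left, z up, the work surface at z = 0. Lengths are in m, angles in rad, forces in N, time in s.
With the tool pointing down it reaches from about 0.4 to 0.825 m from the base axis. Payload 7 kg.
Tool frame: the origin (TCP) lies at the very end of the fingers, on their centre line; the grasp point (between the pads) lies 19 mm behind it; z points along the fingers, y is the line along which they close (so a half turn about z gives the same grasp; the last joint's range is limited). The gripper opens to 88 mm and grips with 3 to 60 N. Pads are 19 mm wide; open, the fingers measure 130 mm over their backs; the gripper's body (78 mm by 193 mm) begins 47 mm behind the grasp point.
Start: joints at [1.568, 0.359, 0.012, 0, -1.224, -0.288], TCP at [0.194, 0.647, 0.227] pointing down, gripper open.
Joint ranges: [-3.07, 3.07], [-1.43, 2.12], [-1.02, 1.25], [-3.03, 1.67], [-3.05, -0], [-3.03, 3.03]. Speed limits (rad/s): [2.39, 2.39, 3.01, 3.14, 3.14, 3.14].

## Interface

Orientations are given as [roll, pitch, yaw] about the fixed x, y, z axes, in that order (R = Rz(yaw) Ry(pitch) Rx(roll)).
In Python, from station import arm, vision gives the robot as it stands. The module is installed in compiled form; this text tells all that it offers.
- The arm moves only by the tool jog_arm, never from a script. Its argument "steps" is a list that holds one entry, the list of rows, each a list of 7 numbers: the closure in counts, from 0 (fully open) to 255 (shut), then the shift along the tool's x, y, z scaled (see below), then the turn, a rotation vector about the tool's x, y, z scaled (see below). In form: [[[grip, dx, dy, dz, rx, ry, rz], ...]]. A call has 1 to 8 rows; each row is the pose to reach, as a shift and turn from the pose commanded when the call began, along the tool's axes at that moment; what a row does not reach only later rows make up. The controller multiplies each number of a shift by 250 mm and each number of a turn by 45 degrees. A row lasts 1/10 s, in which the tool goes at most 50 mm and 8.59 degrees, less where a joint would pass 70% of its speed; a pose out of reach is approached as far as the arm can. A call with a number of a shift or a turn outside -1 to 1 is refused whole. A call with a gripper value outside its range is refused whole. The fingers move at their own pace and stop on an object; "newtons" is the grip in N (left out, the last holds). Time passes only in rows, so rows that repeat a pose let the fingers close. It gives the time, the measured TCP pose, the force, the opening and the grip force at its end, in the units of the state.
- arm.get_state(): the state, without advancing time (a new reading comes with each control period).
- vision.grab_frame(name): name is "side" or "top" or "wrist"; returns a dict with "color" (400x640x3 uint8, red, green, blue), "vfov" (degrees; the focal length in pixels is half the picture's height over the tangent of half this angle, whatever the lens; pixels are square), "cx", "cy" (the principal point, pixels), "extrinsics" (4x4, takes a point from world to camera coordinates). Camera axes: x right, y down, z forward; pixel columns grow to the right and rows downward; lengths in m; the calibration is good to about 2 mm. A picture is of the moment at which its call begins. There is no depth.
- arm.job_done(): hands the job in; it is judged then, once.
The state is a dict: "t": time; "q": joint angles; "qd": joint speeds; "joint_efforts": joint torques, N m; "eef_pos": TCP position; "ee_rot": TCP orientation; "force": force on the tool from outside, world axes, zero at the start; "moment": the same for the moment, N m; "width": finger opening in m; "gripper_force": force on a finger pad.
Only numpy, scipy, OpenCV 4.12 (cv2) and the standard library are available. Lean on these libraries where they do the work, as an engineer would, in place of code of your own. Each camera call takes 0.05 s, during which the arm holds its last target. There are 200 camera calls.

## Working session

There is one attempt and no reset: what is moved stays moved. The work goes in short steps, Python scripts to look and compute and a tool call to move; the robot and the scene stay as the last step left them, time stands still between calls to the robot, and variables do not carry over. Pictures are saved under pics/ and viewed, at most 11 in all, crops included, and the job is handed in when it is done.

Besides the shell and the picture viewer there is one more tool, called after "Request:" as a command line: name --argument value ..., lists and objects as JSON in quotes. jog_arm: Moves the arm, as the interface text tells. Its arguments: {"type":"object","properties":{"steps":{"type":"array","items":{"type":"array","items":{"type":"array","items":{"type":"number"}}}},"newtons":{"type":"number"}},"required":["steps"]}

```bash
mkdir -p pics; cat > h.py <<'E'
import numpy as np, cv2
from station import arm, vision
def grab(n,f):
    d=vision.grab_frame(n); cv2.imwrite(f'pics/{f}.png',cv2.cvtColor(d['color'],cv2.COLOR_RGB2BGR))
    np.savez(f'pics/{f}.npz',E=d['extrinsics'],f=200/np.tan(np.radians(d['vfov']/2)),c=[d['cx'],d['cy']]); return d
def cal(f):
    z=np.load(f'pics/{f}.npz'); return z['E'],float(z['f']),z['c']
def atz(f,u,v,z):
    E,fo,c=cal(f); R,t=E[:3,:3],E[:3,3]; o=-R.T@t
    d=R.T@np.array([(u-c[0])/fo,(v-c[1])/fo,1]); return o+d*(z-o[2])/d[2]
def proj(f,P):
    E,fo,c=cal(f); p=np.atleast_2d(P)@E[:3,:3].T+E[:3,3]; return p[:,:2]/p[:,2:]*fo+c
E
python3 - <<'E'
from h import *
for n in('top','side'):
    grab(n,n+'0'); E,f,c=cal(n+'0'); print(n,f,c,-E[:3,:3].T@E[:3,3])
s=arm.get_state();print(s)
E
```

```text
top 378.0905660895758 [320.66371635 197.98161174] [ 0.42648121 -0.0257443   1.36195331]
side 510.51171583231826 [325.43449698 198.23989318] [0.4258895  0.89154425 1.22043219]
{'t': 0.1, 'q': array([ 1.56810154e+00,  3.59331924e-01,  1.11511277e-02, -3.23511473e-04,
       -1.22405537e+00, -2.88137717e-01]), 'qd': array([ 7.82836917e-05, -3.67714574e-04,  2.02253594e-03, -4.13423574e-04,
        2.99489293e-04, -8.75554422e-04]), 'joint_efforts': array([-2.35984517e-03, -5.84164023e+01,  2.93752956e+01,  7.01557964e+00,
        1.02195988e-02, -5.52056918e-05]), 'eef_pos': array([0.19342717, 0.64624927, 0.22570316]), 'ee_rot': array([ 3.14012575e+00, -1.17595847e-04, -2.90942577e-01]), 'force': array([ 0.04219643, -0.31071471, -0.26827984]), 'moment': array([ 0.00923894, -0.03384687,  0.02324524]), 'gripper_force': 0.0, 'width': 0.08776270522409435}
```

View pics/top0.png

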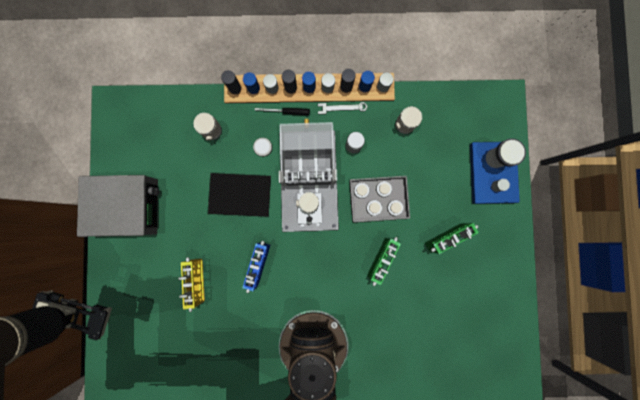

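View pics/side0.png

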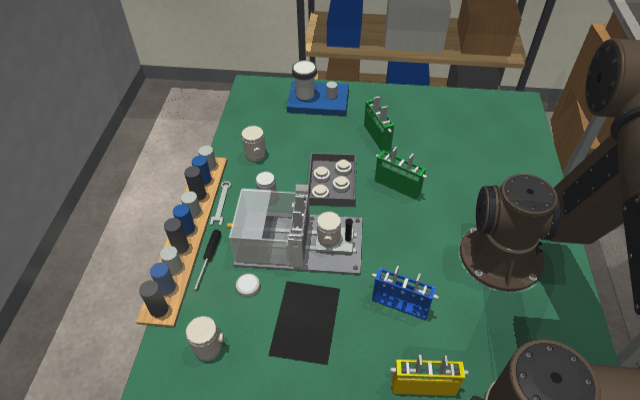

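The top view shows the bay doorway near (306,177), the sled handle near (310,219), the mat at (240,195) and the tray on the right. I'll zoom in for exact corners.

```bash
python3 - <<'E'
from h import *
a=cv2.imread('pics/top0.png')[115:240,200:360]; b=cv2.imread('pics/side0.png')[180:370,225:370]
cv2.imwrite('pics/c1.png',cv2.resize(a,None,fx=4.75,fy=4.75,interpolation=cv2.INTER_CUBIC))
cv2.imwrite('pics/c2.png',cv2.resize(b,None,fx=3.15*1,fy=3.15,interpolation=cv2.INTER_CUBIC))
E
```

```text
(no output)
```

View pics/c1.png

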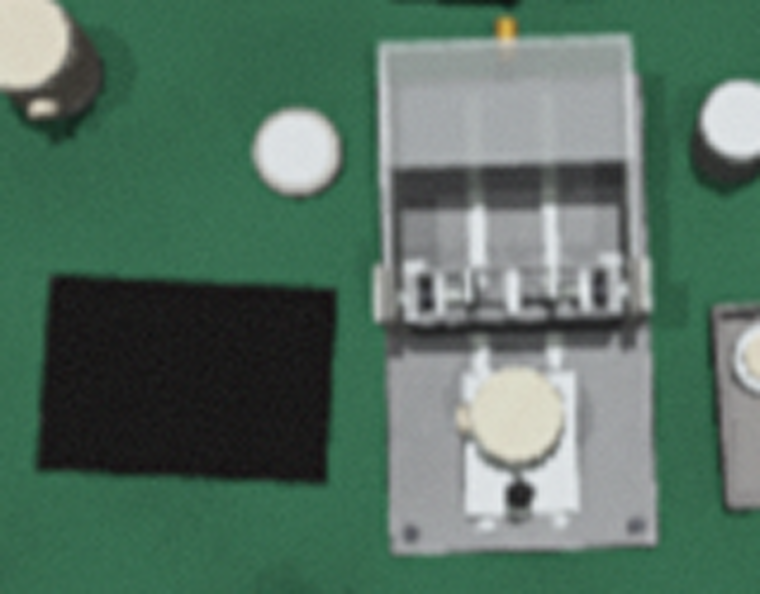

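View pics/c2.png

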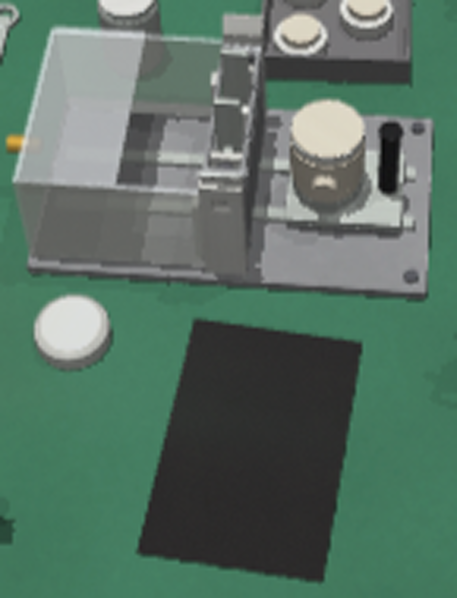

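c1 shows the base's front corners at (391,553) and (657,546), the post tops around (382,293) and (645,289), the hood's back corners at (380,43) and (630,36), and the handle at (519,493). c2 shows the same parts from the side, with the mat corners clear.

```bash
cat >> h.py <<'E'
def C1(u,v): return (u+.5)/4.75-.5+200,(v+.5)/4.75-.5+115
def C2(u,v): return (u+.5)/3.15-.5+225,(v+.5)/3.15-.5+180
def pose(p,L):
    x,y,a=p[:3]; c,s=np.cos(a),np.sin(a); L=np.atleast_2d(L)
    return np.c_[x+c*L[:,0]-s*L[:,1],y+s*L[:,0]+c*L[:,1],L[:,2]]
E
python3 - <<'E'
from h import *
from scipy.optimize import least_squares
n='top0'
for z,l in((.012,[(391,553),(657,546)]),(.155,[(382,293),(645,289)]),(.126,[(380,43),(630,36)]),(.115,[(519,493)]),(.112,[(517,415)]),(.003,[(52,276),(335,290),(325,482),(38,469)])):
    for p in l: print(z,p,atz(n,*C1(*p),z).round(4))
for z,l in((.012,[(432,118),(423,296),(29,270)]),(.115,[(390,128)]),(.126,[(15,180),(53,28),(222,36)]),(.003,[(196,320),(361,343),(324,580),(138,552)])):
    for p in l: print('side',z,p,atz('side0',*C2(*p),z).round(4))
obs=[('top0',C1(391,553),(-.18,.1,.012)),('top0',C1(657,546),(-.18,-.1,.012)),('side0',C2(432,118),(-.18,-.1,.012)),('side0',C2(423,293),(-.18,.1,.012)),('side0',C2(29,270),(.18,.1,.012)),
('top0',C1(380,43),(.175,.09,.126)),('top0',C1(630,36),(.175,-.09,.126)),('top0',C1(382,293),(0,.09,.155)),('top0',C1(645,289),(0,-.09,.155))]
f=lambda p:np.concatenate([(proj(c,pose(p,L))[0]-q) for c,q,L in obs])
r=least_squares(f,[.5,0,0],loss='soft_l1');p=r.x;print(p,np.degrees(p[2]));print(r.fun.reshape(-1,2).round(1))
m=[('top0',C1(*q),L) for q,L in zip([(52,276),(335,290),(325,482),(38,469)],[(.075,.11,.003),(.075,-.11,.003),(-.075,-.11,.003),(-.075,.11,.003)])]
m+=[('side0',C2(*q),L) for q,L in zip([(196,320),(361,343),(324,580),(138,552)],[(.075,-.11,.003),(-.075,-.11,.003),(-.075,.11,.003),(.075,.11,.003)])]
r=least_squares(lambda p:np.concatenate([(proj(c,pose(p,L))[0]-q) for c,q,L in m]),[.5,.2,0]);print('mat',r.x,r.fun.round(1))
E
```

```text
0.012 (391, 553) [0.4036 0.1035 0.012 ]
0.012 (657, 546) [ 0.4054 -0.0957  0.012 ]
0.155 (382, 293) [0.5812 0.0941 0.155 ]
0.155 (645, 289) [ 0.581  -0.0837  0.155 ]
0.126 (380, 43) [0.7607 0.0967 0.126 ]
0.126 (630, 36) [ 0.763  -0.0781  0.126 ]
0.115 (519, 493) [0.4452 0.0046 0.115 ]
0.112 (517, 415) [0.4996 0.0052 0.112 ]
0.003 (52, 276) [0.6177 0.3599 0.003 ]
0.003 (335, 290) [0.6035 0.145  0.003 ]
0.003 (325, 482) [0.4577 0.1536 0.003 ]
0.003 (38, 469) [0.4711 0.37   0.003 ]
side 0.012 (432, 118) [ 0.408  -0.0958  0.012 ]
side 0.012 (423, 296) [0.4064 0.1075 0.012 ]
side 0.012 (29, 270) [0.7591 0.1132 0.012 ]
side 0.115 (390, 128) [0.4458 0.0031 0.115 ]
side 0.126 (15, 180) [0.7587 0.0982 0.126 ]
side 0.126 (53, 28) [ 0.7618 -0.0766  0.126 ]
side 0.126 (222, 36) [ 0.6057 -0.0813  0.126 ]
side 0.003 (196, 320) [0.604  0.1453 0.003 ]
side 0.003 (361, 343) [0.4575 0.1549 0.003 ]
side 0.003 (324, 580) [0.4701 0.3708 0.003 ]
side 0.003 (138, 552) [0.6191 0.3618 0.003 ]
[0.58471418 0.0067189  0.01666117] 0.9546145263310939
[[-0.1  0.1]
 [ 0.1 -0.3]
 [ 0.5 -0.1]
 [ 1.2 -0.1]
 [-1.1 -1.2]
 [-0.9  0.8]
 [ 0.7  0.5]
 [-0.8 -0.6]
 [-0.2 -1.6]]
mat [ 0.53767308  0.25754787 -0.06355549] [-0.7 -0.5  0.5 -0.6  0.3  0.5 -0.6  0.4 -0.4 -0.8  0.7 -0.7  0.1  0.5
 -0.2  0.3]
```

```bash
cat >> h.py <<'E'
from scipy.spatial.transform import Rotation as Ro
def rot(r): return Ro.from_euler('xyz',r)
def step(p0,r0,p1,yaw,pr=True):
    R0=rot(r0); R1=rot([np.pi,0,yaw])
    d=R0.inv().apply(np.subtract(p1,p0))/.25; w=(R0.inv()*R1).as_rotvec()/(np.pi/4)
    if pr: print('shift',d.round(4).tolist(),'turn',w.round(4).tolist())
def now(): s=arm.get_state(); return s['eef_pos'],s['ee_rot'],s
E
python3 - <<'E'
from h import *
p,r,s=now(); q=[.194,.647,.227]
a=[.33,.46,.32];b=[.46,.23,.32];c=[.584,.006,.30]
step(q,[np.pi,0,-.288],a,.014); step(a,[np.pi,0,.014],b,.014); step(b,[np.pi,0,.014],c,.014)
E
```

```text
shift [0.7341, 0.5627, -0.372] turn [0.0, 0.0, -0.3845]
shift [0.5071, 0.9272, 0.0] turn [0.0, 0.0, 0.0]
shift [0.4834, 0.9029, 0.08] turn [0.0, 0.0, 0.0]
```

Request:
jog_arm --steps '[[[0,0.734,0.563,-0.372,0,0,-0.384],[0,0.734,0.563,-0.372,0,0,-0.384],[0,0.734,0.563,-0.372,0,0,-0.384],[0,0.734,0.563,-0.372,0,0,-0.384],[0,0.734,0.563,-0.372,0,0,-0.384],[0,0.734,0.563,-0.372,0,0,-0.384]]]'

```text
t: 0.7
eef_pos: [0.3318, 0.4563, 0.3232]
ee_rot: [-3.138, -0.003, 0.008]
force: [-0.1, 1.2, 0.8]
width: 0.0876
gripper_force: 0.0
```

Request:
jog_arm --steps '[[[0,0.507,0.927,0,0,0,0],[0,0.507,0.927,0,0,0,0],[0,0.507,0.927,0,0,0,0],[0,0.507,0.927,0,0,0,0],[0,0.507,0.927,0,0,0,0],[0,0.507,0.927,0,0,0,0]]]'

```text
t: 1.3
eef_pos: [0.4592, 0.2256, 0.3193]
ee_rot: [3.141, 0.0, 0.008]
force: [-0.1, -0.0, -0.3]
width: 0.0879
gripper_force: 0.0
```

Request:
jog_arm --steps '[[[0,0.483,0.903,0.08,0,0,0],[0,0.483,0.903,0.08,0,0,0],[0,0.483,0.903,0.08,0,0,0],[0,0.483,0.903,0.08,0,0,0],[0,0.483,0.903,0.08,0,0,0],[0,0.483,0.903,0.08,0,0,0],[0,0.483,0.903,0.08,0,0,0]]]'

```text
t: 2.0
eef_pos: [0.5816, 0.0033, 0.2982]
ee_rot: [3.141, 0.002, 0.008]
force: [-0.4, 0.6, 0.4]
width: 0.0875
gripper_force: 0.0
```

```bash
python3 - <<'E'
from h import *
grab('wrist','w1'); p,r,s=now(); print(p,r,s['t'],s['q'])
E,f,c=cal('w1'); print(-E[:3,:3].T@E[:3,3])
B=[.584,.0062,.0135]
for n,L in dict(tabL=(0,.031,.175),tabR=(0,-.031,.175),postL=(0,.094,.155),postR=(0,-.094,.155),handle=(-.14,0,.115)).items(): print(n,proj('w1',pose(B,L)).round(1))
E
```

```text
[0.58131173 0.0043415  0.29867858] [3.14145188e+00 1.52905258e-03 9.33705768e-03] 2.05 [ 3.43448420e-01  1.67576539e-01 -8.35065968e-02 -3.80213002e-04
 -1.32120387e+00  1.23677926e+00]
[0.65955248 0.00187074 0.45622341]
tabL [[284.7 191.9]]
tabR [[345.4 191.7]]
postL [[229.1 187.4]]
postR [[401.7 186.6]]
handle [[316.8 279.6]]
```

View pics/w1.png

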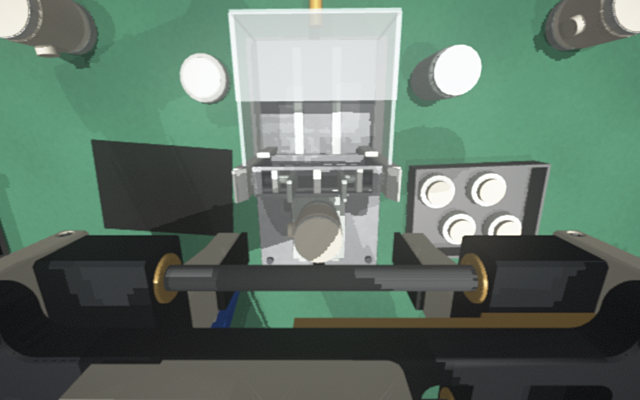

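The wrist view shows the posts at (240,184) and (393,183) and the tabs near (289,190) and (345,190), close to the prediction. A crop will refine that.

```bash
python3 - <<'E'
from h import *
a=cv2.imread('pics/w1.png')[140:220,225:410]
cv2.imwrite('pics/c3.png',cv2.resize(a,None,fx=4.3,fy=4.3,interpolation=cv2.INTER_CUBIC))
E
```

```text
(no output)
```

View pics/c3.png

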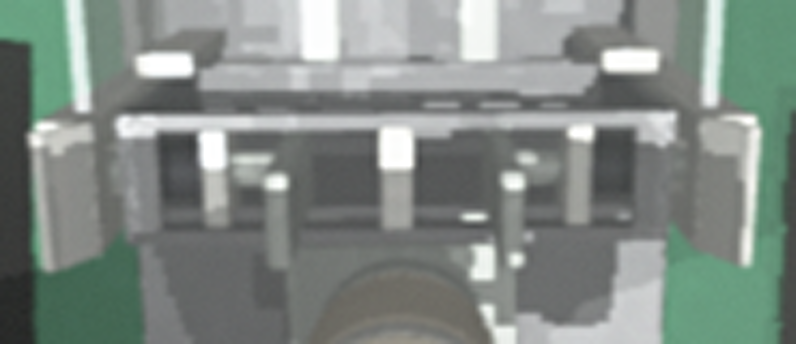

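Request:
jog_arm --steps '[[[0,0,0,0.2,0,0,0],[0,0,0,0.4,0,0,0],[0,0,0,0.44,0,0,0],[0,0,0,0.44,0,0,0],[0,0,0,0.44,0,0,0]]]' --newtons 30

```text
t: 2.55
eef_pos: [0.5828, 0.0054, 0.1921]
ee_rot: [-3.142, -0.003, 0.013]
force: [0.6, -0.3, 0.6]
width: 0.0878
gripper_force: 0.0
```

```bash
python3 - <<'E'
from h import *
p,r,s=now(); print(p,r); step(p,r,[.584,.0053,.139],.0135)
E
```

```text
[0.58282694 0.0054056  0.19212631] [-3.14156358 -0.00320088  0.01262553]
shift [0.004, 0.0005, 0.2125] turn [-0.0, -0.0041, -0.0011]
```

Request:
jog_arm --steps '[[[0,0,0.003,0.1,0,0,0],[0,0,0.003,0.204,0,0,0],[0,0,0.003,0.204,0,0,0],[0,0,0.003,0.204,0,0,0]]]'

```text
t: 2.95
eef_pos: [0.5827, 0.004, 0.1409]
ee_rot: [-3.142, -0.003, 0.012]
force: [0.5, 0.6, 0.6]
width: 0.0872
gripper_force: 0.0
```

Request:
jog_arm --steps '[[[255,0,0,0,0,0,0],[255,0,0,0,0,0,0],[255,0,0,0,0,0,0],[255,0,0,0,0,0,0],[255,0,0,0,0,0,0],[255,0,0,0,0,0,0],[255,0,0,0,0,0,0],[255,0,0,0,0,0,0]]]' --newtons 30

```text
t: 3.75
eef_pos: [0.5826, 0.0045, 0.1397]
ee_rot: [-3.14, -0.003, 0.011]
force: [-0.3, 6.7, 7.2]
width: 0.0334
gripper_force: 30.0
```

Request:
jog_arm --steps '[[[255,0,0,-0.04,0,0,0],[255,0,0,-0.08,0,0,0],[255,0,0,-0.12,0,0,0],[255,0,0,-0.12,0,0,0]]]'

```text
t: 4.15
eef_pos: [0.5821, 0.0036, 0.1702]
ee_rot: [-3.141, -0.002, 0.011]
force: [0.3, -0.4, -4.7]
width: 0.0331
gripper_force: 30.0
```

Request:
jog_arm --steps '[[[255,0,0,-0.1,0,0,0],[255,0,0,-0.2,0,0,0],[255,0,0,-0.3,0,0,0],[255,0,0,-0.4,0,0,0],[255,0,0,-0.5,0,0,0],[255,0,0,-0.524,0,0,0],[255,0,0,-0.524,0,0,0]]]'

```text
t: 4.85
eef_pos: [0.5815, 0.0037, 0.2997]
ee_rot: [-3.141, -0.001, 0.011]
force: [-0.1, 0.3, -5.4]
width: 0.0333
gripper_force: 30.0
```

```bash
python3 - <<'E'
from h import *
p,r,s=now(); print(p,r,s['t'],s['force'],s['width'])
c=[.584,.0053,.300]
step(c,[np.pi,0,.014],[.545,.245,.300],.014)
E
```

```text
[0.58152043 0.00373067 0.29974949] [-3.14087315e+00 -1.07824893e-03  1.05726323e-02] 4.85 [-0.11133742  0.27795161 -5.41729029] 0.03333727231149158
shift [-0.1426, -0.9609, -0.0] turn [0.0, 0.0, 0.0]
```

Request:
jog_arm --steps '[[[255,-0.014,-0.096,0,0,0,0],[255,-0.036,-0.24,0,0,0,0],[255,-0.058,-0.384,0,0,0,0],[255,-0.079,-0.528,0,0,0,0],[255,-0.1,-0.672,0,0,0,0],[255,-0.12,-0.816,0,0,0,0],[255,-0.136,-0.912,0,0,0,0],[255,-0.143,-0.961,0,0,0,0]]]'

```text
t: 5.65
eef_pos: [0.5418, 0.2452, 0.297]
ee_rot: [3.14, 0.003, 0.012]
force: [-0.7, -0.6, -4.3]
width: 0.0331
gripper_force: 30.0
```

Request:
jog_arm --steps '[[[255,0,0,0,0,0,0],[255,0,0,0.14,0,0,0],[255,0,0,0.28,0,0,0],[255,0,0,0.42,0,0,0],[255,0,0,0.56,0,0,0],[255,0,0,0.64,0,0,0],[255,0,0,0.67,0,0,0],[255,0,0,0.67,0,0,0]]]'

```text
t: 6.45
eef_pos: [0.5427, 0.2422, 0.1309]
ee_rot: [3.14, 0.002, 0.01]
force: [-0.9, -0.3, -3.6]
width: 0.0333
gripper_force: 30.0
```

Request:
jog_arm --steps '[[[255,0,0,0.012,0,0,0],[255,0,0,0.024,0,0,0],[255,0,0,0.034,0,0,0],[255,0,0,0.038,0,0,0],[255,0,0,0.038,0,0,0]]]'

```text
t: 6.95
eef_pos: [0.5432, 0.2436, 0.1229]
ee_rot: [-3.141, -0.0, 0.011]
force: [-0.5, -0.7, -4.5]
width: 0.033
gripper_force: 30.0
```

Request:
jog_arm --steps '[[[255,0,0,0.004,0,0,0],[255,0,0,0.006,0,0,0],[255,0,0,0.006,0,0,0]]]'

```text
t: 7.25
eef_pos: [0.5436, 0.2438, 0.1228]
ee_rot: [-3.141, -0.002, 0.011]
force: [-2.7, -1.0, 6.5]
width: 0.0329
gripper_force: 30.0
```

Request:
jog_arm --steps '[[[180,0,0,0,0,0,0],[120,0,0,0,0,0,0],[60,0,0,0,0,0,0],[0,0,0,0,0,0,0],[0,0,0,0,0,0,0],[0,0,0,0,0,0,0],[0,0,0,0,0,0,0],[0,0,0,0,0,0,0]]]'

```text
t: 8.05
eef_pos: [0.5432, 0.2436, 0.1212]
ee_rot: [-3.141, -0.0, 0.011]
force: [0.2, 0.1, -0.3]
width: 0.0834
gripper_force: 0.0
```

Request:
jog_arm --steps '[[[0,0,0,-0.1,0,0,0],[0,0,0,-0.25,0,0,0],[0,0,0,-0.4,0,0,0],[0,0,0,-0.524,0,0,0],[0,0,0,-0.524,0,0,0]]]'

```text
t: 8.55
eef_pos: [0.5453, 0.2446, 0.2573]
ee_rot: [-3.137, -0.007, 0.011]
force: [-0.8, 0.1, -0.7]
width: 0.0878
gripper_force: 0.0
```

```bash
python3 - <<'E'
from h import *
p,r,s=now(); print(p,r,s['t'],s['width'])
grab('wrist','w2'); grab('side','s2'); grab('top','t2')
a=cv2.imread('pics/w2.png')[110:270,190:450]; b=cv2.imread('pics/s2.png')[200:380,220:380]
cv2.imwrite('pics/c4.png',np.hstack([cv2.resize(a,(455,280)),cv2.resize(b,(320,280))]))
print(proj('w2',pose([.5445,.245,.0135],[(0,.031,.158),(0,-.031,.158)])))
# push: handle .4455,.0045 ; closed fingers half thickness ~.021
c=[.545,.245,.25]
step(c,[np.pi,0,.014],[.40,.06,.25],.0135-np.pi/2)
E
```

```text
[0.54526978 0.24463331 0.25733216] [-3.13725394 -0.00724049  0.01132302] 8.55 0.08775784367395849
[[285.09603911 202.5215021 ]
 [350.67018499 202.53140569]]
shift [-0.5903, 0.7318, 0.0] turn [0.0, -0.0, 2.0006]
```

View pics/c4.png

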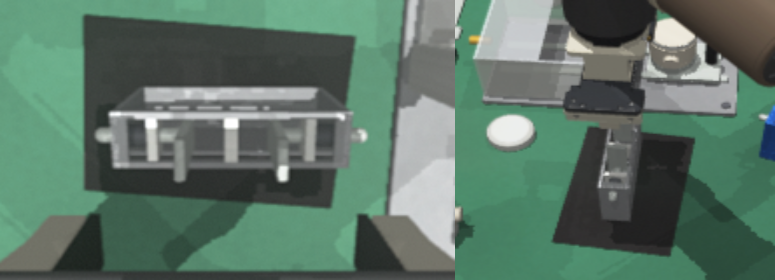

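```bash
python3 - <<'E'
from h import *
c=[.545,.245,.25];m=[.47,.12,.25]
step(c,[np.pi,0,.014],m,.014-np.pi/4); step(m,[np.pi,0,.014-np.pi/4],[.402,.0045,.25],.014-np.pi/2)
E
```

```text
shift [-0.307, 0.4958, 0.0] turn [0.0, -0.0, 1.0]
shift [0.1271, 0.5208, 0.0] turn [-0.0, -0.0, 1.0]
```

Request:
jog_arm --steps '[[[0,-0.307,0.496,0,0,0,1],[100,-0.307,0.496,0,0,0,1],[255,-0.307,0.496,0,0,0,1],[255,-0.307,0.496,0,0,0,1],[255,-0.307,0.496,0,0,0,1],[255,-0.307,0.496,0,0,0,1],[255,-0.307,0.496,0,0,0,1]]]'

```text
t: 9.4
eef_pos: [0.4671, 0.1182, 0.2509]
ee_rot: [3.14, 0.0, -0.775]
force: [-0.6, -0.7, 0.4]
width: 0.0453
gripper_force: 0.0
```

Request:
jog_arm --steps '[[[255,0.127,0.521,0,0,0,1],[255,0.127,0.521,0,0,0,1],[255,0.127,0.521,0,0,0,1],[255,0.127,0.521,0,0,0,1],[255,0.127,0.521,0,0,0,1],[255,0.127,0.521,0,0,0,1],[255,0.127,0.521,0,0,0,1]]]'

```text
t: 10.1
eef_pos: [0.3989, 0.0032, 0.2514]
ee_rot: [3.14, -0.001, -1.559]
force: [0.9, 0.1, -0.4]
width: 0.0006
gripper_force: 0.0
```

```bash
python3 - <<'E'
from h import *
p,r,s=now(); print(p,r,s['t'],s['width'],s['q'])
step(p,r,[.402,.0045,.085],.0135-np.pi/2)
E
```

```text
[0.39892955 0.003168   0.25141646] [ 3.14042594e+00 -5.03049813e-04 -1.55914971e+00] 10.1 0.0006287168910494883 [ 5.09351168e-01 -1.38155690e-01 -5.02478899e-01 -1.22998390e-04
 -1.20773845e+00 -4.97661092e-01]
shift [-0.0055, -0.0131, 0.6656] turn [0.0015, -0.0006, -0.0024]
```

Request:
jog_arm --steps '[[[255,0,0,0.15,0,0,0],[255,0,0,0.3,0,0,0],[255,0,0,0.45,0,0,0],[255,0,0,0.6,0,0,0],[255,0,0,0.66,0,0,0],[255,0,0,0.66,0,0,0]]]'

```text
t: 10.7
eef_pos: [0.3974, 0.0025, 0.0847]
ee_rot: [3.136, -0.003, -1.558]
force: [0.0, -0.7, 0.8]
width: 0.0005
gripper_force: 0.0
```

Request:
jog_arm --steps '[[[255,0,-0.04,0,0,0,0],[255,0,-0.08,0,0,0,0],[255,0,-0.14,0,0,0,0],[255,0,-0.2,0,0,0,0],[255,0,-0.26,0,0,0,0],[255,0,-0.32,0,0,0,0],[255,0,-0.38,0,0,0,0],[255,0,-0.44,0,0,0,0]]]'

```text
t: 11.5
eef_pos: [0.5107, 0.0049, 0.0879]
ee_rot: [-3.141, 0.001, -1.56]
force: [-3.0, 3.6, -0.3]
width: 0.0008
gripper_force: 1.6
```

Request:
jog_arm --steps '[[[255,0,-0.06,0,0,0,0],[255,0,-0.12,0,0,0,0],[255,0,-0.18,0,0,0,0],[255,0,-0.22,0,0,0,0],[255,0,-0.25,0,0,0,0],[255,0,-0.28,0,0,0,0]]]'

```text
t: 12.1
eef_pos: [0.58, 0.0053, 0.0876]
ee_rot: [-3.141, 0.0, -1.56]
force: [-3.2, 2.2, 2.2]
width: 0.0006
gripper_force: 1.5
```

Request:
jog_arm --steps '[[[255,0,-0.012,0,0,0,0],[255,0,-0.024,0,0,0,0],[255,0,-0.03,0,0,0,0],[255,0,-0.03,0,0,0,0]]]'

```text
t: 12.5
eef_pos: [0.5869, 0.0053, 0.0872]
ee_rot: [-3.141, -0.0, -1.56]
force: [-0.9, 0.1, 1.6]
width: 0.0001
gripper_force: 0.4
```

Step on in 1 mm increments towards the stop.

Request:
jog_arm --steps '[[[255,0,-0.008,0,0,0,0],[255,0,-0.016,0,0,0,0],[255,0,-0.024,0,0,0,0],[255,0,-0.028,0,0,0,0]]]'

```text
t: 12.9
eef_pos: [0.594, 0.0054, 0.0871]
ee_rot: [-3.142, -0.0, -1.56]
force: [-2.0, -0.1, 2.1]
width: 0.0003
gripper_force: 1.2
```

Request:
jog_arm --steps '[[[255,0,-0.004,0,0,0,0],[255,0,-0.008,0,0,0,0],[255,0,-0.008,0,0,0,0]]]'

```text
t: 13.2
eef_pos: [0.596, 0.0055, 0.0871]
ee_rot: [-3.141, -0.0, -1.56]
force: [-1.4, -0.3, 1.2]
width: 0.0001
gripper_force: 0.8
```

Request:
jog_arm --steps '[[[255,0,-0.004,0,0,0,0],[255,0,-0.008,0,0,0,0],[255,0,-0.008,0,0,0,0]]]'

```text
t: 13.5
eef_pos: [0.5979, 0.0055, 0.0871]
ee_rot: [-3.141, -0.0, -1.56]
force: [-2.2, -0.5, 1.7]
width: 0.0004
gripper_force: 0.9
```

Request:
jog_arm --steps '[[[255,0,-0.004,0,0,0,0],[255,0,-0.008,0,0,0,0],[255,0,-0.008,0,0,0,0]]]'

```text
t: 13.8
eef_pos: [0.5999, 0.0055, 0.0871]
ee_rot: [-3.141, -0.0, -1.56]
force: [-1.5, 0.4, 1.4]
width: 0.0003
gripper_force: 0.9
```

Request:
jog_arm --steps '[[[255,0,-0.004,0,0,0,0],[255,0,-0.008,0,0,0,0],[255,0,-0.012,0,0,0,0],[255,0,-0.012,0,0,0,0]]]'

```text
t: 14.2
eef_pos: [0.6008, 0.0055, 0.0869]
ee_rot: [3.138, -0.0, -1.56]
force: [-9.9, 2.5, 8.5]
width: 0.0005
gripper_force: 5.5
```

```bash
python3 - <<'E'
from h import *
grab('side','s3'); grab('wrist','w3'); p,r,s=now(); print(p,s['force'])
a=cv2.imread('pics/w3.png'); b=cv2.imread('pics/s3.png')[180:290,220:370]
cv2.imwrite('pics/c5.png',np.hstack([cv2.resize(a,(400,250)),cv2.resize(b,(341,250))]))
E
```

```text
[0.60077917 0.00544799 0.08693935] [-10.34161814   3.06150338   8.09035642]
```

View pics/c5.png

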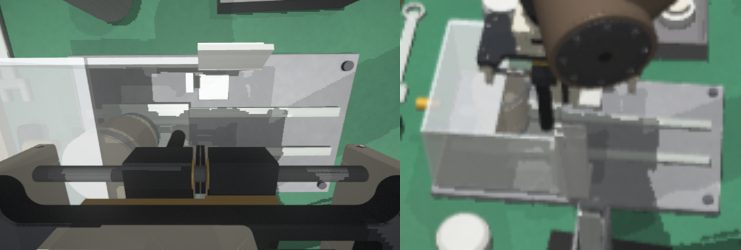

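Request:
jog_arm --steps '[[[255,0,0.04,0,0,0,0],[255,0,0.1,0,0,0,0],[255,0,0.16,-0.05,0,0,0],[255,0,0.18,-0.22,0,0,0],[200,0,0.18,-0.4,0,0,0],[100,0,0.18,-0.58,0,0,0],[0,0,0.18,-0.74,0,0,0],[0,0,0.18,-0.74,0,0,0]]]'

```text
t: 15.1
eef_pos: [0.5607, 0.0054, 0.2786]
ee_rot: [-3.13, 0.002, -1.559]
force: [0.7, 0.2, -0.7]
width: 0.027
gripper_force: 0.0
```

```bash
python3 - <<'E'
from h import *
p,r,s=now(); print(p,r,s['t'],s['width'])
c=[.5605,.0067,.27];m=[.553,.13,.27]; y=.014
step(c,[np.pi,0,y-np.pi/2],m,y-np.pi/4); step(m,[np.pi,0,y-np.pi/4],[.545,.245,.25],y)
E
```

```text
[0.56073494 0.00536474 0.27864816] [-3.13018981e+00  1.79707300e-03 -1.55935599e+00] 15.1 0.02701050513870074
shift [-0.4936, 0.0231, 0.0] turn [0.0, 0.0, -1.0]
shift [-0.3436, -0.3075, 0.08] turn [0.0, 0.0, -1.0]
```

Request:
jog_arm --steps '[[[0,-0.494,0.023,0,0,0,-1],[0,-0.494,0.023,0,0,0,-1],[0,-0.494,0.023,0,0,0,-1],[0,-0.494,0.023,0,0,0,-1],[0,-0.494,0.023,0,0,0,-1],[0,-0.494,0.023,0,0,0,-1]]]'

```text
t: 15.7
eef_pos: [0.5507, 0.1291, 0.2716]
ee_rot: [-3.141, -0.0, -0.768]
force: [-0.3, -0.5, -1.1]
width: 0.0747
gripper_force: 0.0
```

Request:
jog_arm --steps '[[[0,-0.344,-0.307,0.08,0,0,-1],[0,-0.344,-0.307,0.08,0,0,-1],[0,-0.344,-0.307,0.08,0,0,-1],[0,-0.344,-0.307,0.08,0,0,-1],[0,-0.344,-0.307,0.08,0,0,-1],[0,-0.344,-0.307,0.08,0,0,-1],[0,-0.344,-0.307,0.08,0,0,-1],[0,-0.344,-0.307,0.08,0,0,-1]]]'

```text
t: 16.5
eef_pos: [0.5429, 0.2435, 0.2518]
ee_rot: [-3.141, -0.0, 0.009]
force: [-0.1, 0.4, -0.1]
width: 0.0877
gripper_force: 0.0
```

```bash
python3 - <<'E'
from h import *
p,r,s=now(); print(p,r,s['t'],s['width'])
step(p,r,[.5434,.2436,.122],.011)
E
```

```text
[0.54287862 0.2435414  0.25184581] [-3.14139740e+00 -2.09105811e-04  9.31582736e-03] 16.5 0.0876644252354862
shift [0.002, -0.0001, 0.5194] turn [-0.0002, -0.0003, -0.0021]
```

Back over the door, aligned; descend and grip.

Request:
jog_arm --steps '[[[0,0,0,0.15,0,0,0],[0,0,0,0.3,0,0,0],[0,0,0,0.42,0,0,0],[0,0,0,0.5,0,0,0],[0,0,0,0.516,0,0,0],[0,0,0,0.516,0,0,0],[0,0,0,0.516,0,0,0]]]'

```text
t: 17.2
eef_pos: [0.5437, 0.244, 0.1244]
ee_rot: [-3.141, -0.002, 0.011]
force: [0.2, -0.4, 1.6]
width: 0.0877
gripper_force: 0.0
```

Request:
jog_arm --steps '[[[255,0,0,0,0,0,0],[255,0,0,0,0,0,0],[255,0,0,0,0,0,0],[255,0,0,0,0,0,0],[255,0,0,0,0,0,0],[255,0,0,0,0,0,0],[255,0,0,0,0,0,0],[255,0,0,0,0,0,0]]]' --newtons 30

```text
t: 18.0
eef_pos: [0.5432, 0.2437, 0.1237]
ee_rot: [-3.141, -0.001, 0.011]
force: [-2.3, 0.7, 5.7]
width: 0.033
gripper_force: 30.0
```

Request:
jog_arm --steps '[[[255,0,0,-0.06,0,0,0],[255,0,0,-0.16,0,0,0],[255,0,0,-0.28,0,0,0],[255,0,0,-0.4,0,0,0],[255,0,0,-0.52,0,0,0],[255,0,0,-0.64,0,0,0],[255,0,0,-0.716,0,0,0],[255,0,0,-0.716,0,0,0]]]'

```text
t: 18.8
eef_pos: [0.5436, 0.244, 0.3039]
ee_rot: [-3.139, -0.003, 0.011]
force: [-0.3, 0.5, -4.7]
width: 0.0331
gripper_force: 30.0
```

```bash
python3 - <<'E'
from h import *
p,r,s=now(); print(p,r,s['t'],s['width'])
step([.545,.245,.3],[np.pi,0,.014],[.584,.0053,.3],.014)
step(p,r,[.5824,.0037,.3],.011)
grab('wrist','w4')
E
```

```text
[0.5435631  0.24401341 0.30386481] [-3.13941493e+00 -2.56682754e-03  1.07203585e-02] 18.8 0.033077494862298135
shift [0.1426, 0.9609, 0.0] turn [0.0, 0.0, 0.0]
shift [0.145, 0.9629, 0.0137] turn [-0.0028, -0.0033, -0.0004]
```

View pics/w4.png

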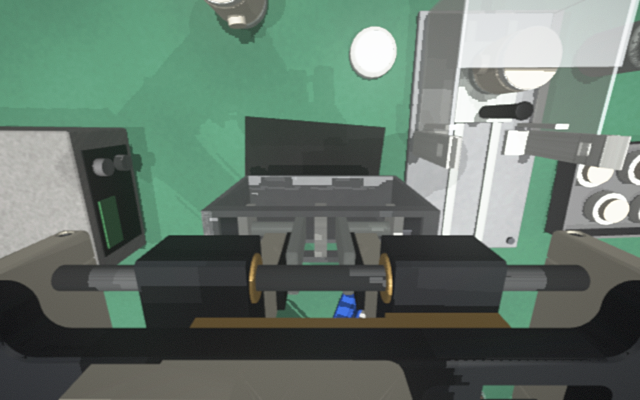

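The door hangs straight in the grip with both pins flush (edges at 205 and 437). The sled handle sits inside the doorway near (505,111). Carry it back over the doorway.

Request:
jog_arm --steps '[[[255,0.014,0.096,0,0,0,0],[255,0.036,0.24,0,0,0,0],[255,0.058,0.384,0,0,0,0],[255,0.079,0.528,0,0,0,0],[255,0.1,0.672,0,0,0,0],[255,0.12,0.816,0,0,0,0],[255,0.136,0.912,0,0,0,0],[255,0.143,0.961,0,0,0,0]]]'

```text
t: 19.65
eef_pos: [0.5802, 0.0016, 0.2992]
ee_rot: [3.141, 0.004, 0.009]
force: [0.5, -0.1, -4.2]
width: 0.033
gripper_force: 30.0
```

Request:
jog_arm --steps '[[[255,0,0,0,0,0,0],[255,0,0,0,0,0,0],[255,0,0,0.04,0,0,0],[255,0,0,0.08,0,0,0],[255,0,0,0.12,0,0,0],[255,0,0,0.16,0,0,0],[255,0,0,0.2,0,0,0],[255,0,0,0.2,0,0,0]]]'

```text
t: 20.45
eef_pos: [0.5803, 0.0037, 0.25]
ee_rot: [3.141, 0.003, 0.011]
force: [-0.2, 0.1, -4.0]
width: 0.0332
gripper_force: 30.0
```

Request:
jog_arm --steps '[[[255,0.004,0,0.06,0,0,0],[255,0.004,0,0.12,0,0,0],[255,0.004,0,0.18,0,0,0],[255,0.004,0,0.24,0,0,0],[255,0.004,0,0.3,0,0,0],[255,0.004,0,0.36,0,0,0],[255,0.004,0,0.38,0,0,0],[255,0.004,0,0.38,0,0,0]]]'

```text
t: 21.25
eef_pos: [0.582, 0.0035, 0.1567]
ee_rot: [3.141, 0.001, 0.011]
force: [0.7, 0.1, -4.1]
width: 0.0332
gripper_force: 30.0
```

Request:
jog_arm --steps '[[[255,0,0,0.02,0,0,0],[255,0,0,0.04,0,0,0],[255,0,0,0.056,0,0,0],[255,0,0,0.06,0,0,0],[255,0,0,0.06,0,0,0]]]'

```text
t: 21.75
eef_pos: [0.5821, 0.0036, 0.1419]
ee_rot: [3.141, 0.0, 0.011]
force: [0.1, 0.1, -4.6]
width: 0.033
gripper_force: 30.0
```

Request:
jog_arm --steps '[[[255,0,0,0.006,0,0,0],[255,0,0,0.012,0,0,0],[255,0,0,0.012,0,0,0]]]'

```text
t: 22.05
eef_pos: [0.583, 0.0037, 0.1407]
ee_rot: [3.141, -0.002, 0.011]
force: [-2.9, 0.2, 6.4]
width: 0.0331
gripper_force: 30.0
```

Request:
jog_arm --steps '[[[180,0,0,0,0,0,0],[120,0,0,0,0,0,0],[60,0,0,0,0,0,0],[0,0,0,0,0,0,0],[0,0,0,0,0,0,0],[0,0,0,0,0,0,0],[0,0,0,0,0,0,0],[0,0,0,0,0,0,0]]]'

```text
t: 22.85
eef_pos: [0.5824, 0.0037, 0.1392]
ee_rot: [-3.142, -0.0, 0.011]
force: [0.7, -0.3, 0.1]
width: 0.0836
gripper_force: 0.0
```

Request:
jog_arm --steps '[[[0,0,0,-0.1,0,0,0],[0,0,0,-0.2,0,0,0],[0,0,0,-0.35,0,0,0],[0,0,0,-0.5,0,0,0],[0,0,0,-0.65,0,0,0],[0,0,0,-0.65,0,0,0]]]'

```text
t: 23.45
eef_pos: [0.5848, 0.0037, 0.3076]
ee_rot: [-3.141, -0.01, 0.011]
force: [-0.2, 0.4, -0.3]
width: 0.0874
gripper_force: 0.0
```

```bash
python3 - <<'E'
from h import *
p,r,s=now(); print(p,r,s['t'],s['width'])
grab('wrist','w5')
a=cv2.imread('pics/w5.png')[60:240,215:415]
cv2.imwrite('pics/c6.png',cv2.resize(a,None,fx=3.3,fy=3.3,interpolation=cv2.INTER_CUBIC))
E
```

```text
[0.58477388 0.00372491 0.30762105] [-3.14054098 -0.0095173   0.01129643] 23.45 0.08743938653567754
```

View pics/c6.png

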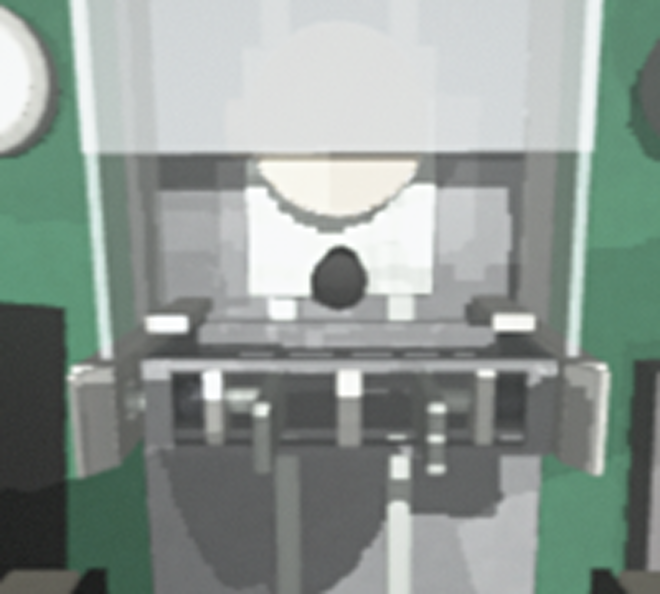

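The door is seated and the sled is home. The tab spacing (254 to 446) shows both pins out. But the door's middle (350) is about 3.5 mm right of the posts' middle (338), so I'll regrip it and recentre.

Request:
jog_arm --steps '[[[0,0,-0.014,0,0,0,0],[0,0,-0.014,0.2,0,0,0],[0,0,-0.014,0.35,0,0,0],[0,0,-0.014,0.5,0,0,0],[0,0,-0.014,0.6,0,0,0],[0,0,-0.014,0.638,0,0,0],[0,0,-0.014,0.638,0,0,0],[0,0,-0.014,0.638,0,0,0]]]'

```text
t: 24.3
eef_pos: [0.5828, 0.0073, 0.1428]
ee_rot: [3.141, -0.001, 0.011]
force: [0.3, -0.3, -0.4]
width: 0.0874
gripper_force: 0.0
```

Request:
jog_arm --steps '[[[255,0,0,0,0,0,0],[255,0,0,0,0,0,0],[255,0,0,0,0,0,0],[255,0,0,0,0,0,0],[255,0,0,0,0,0,0],[255,0,0,0,0,0,0],[255,0,0,0,0,0,0],[255,0,0,0,0,0,0]]]' --newtons 30

```text
t: 25.1
eef_pos: [0.5828, 0.0065, 0.1432]
ee_rot: [3.141, -0.002, 0.011]
force: [0.9, -6.0, 8.5]
width: 0.033
gripper_force: 30.0
```

Request:
jog_arm --steps '[[[255,0,0,-0.01,0,0,0],[255,0,0,-0.02,0,0,0],[255,0,0,-0.02,0,0,0],[255,0,0,-0.02,0,0,0]]]'

```text
t: 25.5
eef_pos: [0.5818, 0.0074, 0.1465]
ee_rot: [-3.141, 0.001, 0.011]
force: [-0.7, -0.1, -3.5]
width: 0.0329
gripper_force: 30.0
```

Request:
jog_arm --steps '[[[255,0,0,0.01,0,0,0],[255,0,0,0.02,0,0,0],[255,0,0,0.02,0,0,0],[255,0,0,0.02,0,0,0]]]'

```text
t: 25.9
eef_pos: [0.5826, 0.0072, 0.1432]
ee_rot: [3.141, -0.001, 0.011]
force: [-2.3, 1.2, 6.0]
width: 0.0331
gripper_force: 30.0
```

Free when lifted, and seated again with 6 N; release and withdraw.

Request:
jog_arm --steps '[[[180,0,0,0,0,0,0],[120,0,0,0,0,0,0],[60,0,0,0,0,0,0],[0,0,0,0,0,0,0],[0,0,0,0,0,0,0],[0,0,0,0,0,0,0],[0,0,0,0,0,0,0],[0,0,0,0,0,0,0]]]'

```text
t: 26.7
eef_pos: [0.5823, 0.0072, 0.142]
ee_rot: [3.142, -0.0, 0.011]
force: [0.4, 0.4, -0.9]
width: 0.083
gripper_force: 0.0
```

Request:
jog_arm --steps '[[[0,0,0,-0.1,0,0,0],[0,0,0,-0.2,0,0,0],[0,0,0,-0.35,0,0,0],[0,0,0,-0.5,0,0,0],[0,0,0,-0.64,0,0,0],[0,0,0,-0.64,0,0,0],[0,0,0,-0.64,0,0,0]]]'

```text
t: 27.4
eef_pos: [0.5824, 0.0074, 0.3026]
ee_rot: [-3.141, -0.002, 0.011]
force: [0.0, 0.6, -1.1]
width: 0.0876
gripper_force: 0.0
```

```bash
python3 - <<'E'
from h import *
p,r,s=now(); print(p,s['t'],s['width'])
grab('wrist','w6')
a=cv2.imread('pics/w6.png')[60:240,215:415]
cv2.imwrite('pics/c7.png',cv2.resize(a,None,fx=3.3,fy=3.3,interpolation=cv2.INTER_CUBIC))
E
```

```text
[0.58242222 0.00736205 0.30264619] 27.4 0.08758848358032735
```

View pics/c7.png

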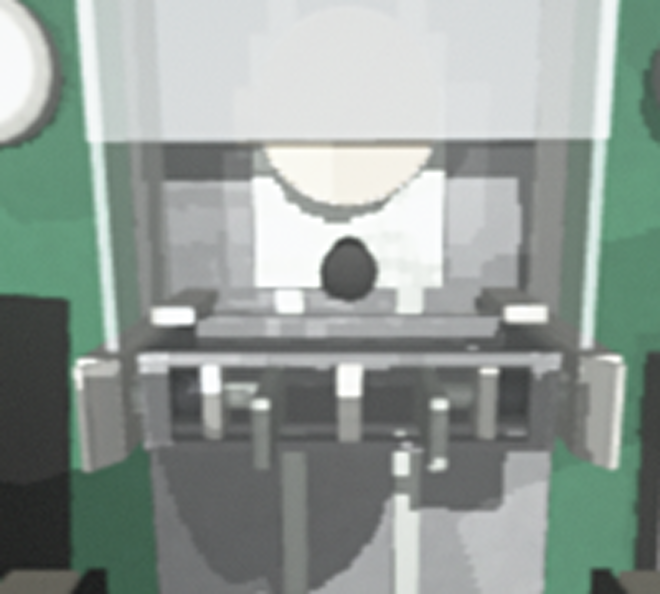

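The door is now centred: its edges at 138 and 560 and the posts at 76 and 622 share the middle 349. The tabs are at full spread and the sled is home.

```bash
python3 -c "
from h import *
print(arm.job_done())"
```

```text
the job is handed in; nothing more can be done
None
```

The job is handed in at about 27 s: the door stood on the mat while I pushed the sled to its stop (the push force rose to 10 N), then went back between the posts, seated, centred and with both pins sprung out in the last wrist picture.

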